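Shim the rocking balance

ROBOT

A 6-joint arm with a two-finger parallel gripper is mounted at the origin on a cart in front of the work surface, level with it; the furniture and walls round the work are solid. World frame = base frame: x ahead of the robot, y to its left, z up, the work surface at z = 0. Lengths are in m, angles in rad, forces in N, time in s.
With the tool pointing down it reaches from about 0.35 to 0.975 m from the base axis. Payload 4.9 kg.
Tool frame: the origin (TCP) lies at the very end of the fingers, on their centre line; the grasp point (between the pads) lies 19 mm behind it; x points along the fingers, z is the direction in which the jaws open and shut, and the axes are right-handed (so a half turn about x gives the same grasp; the last joint's range is limited). The gripper opens to 85 mm and grips with 20 to 120 N. Pads are 22 mm wide; open, the fingers measure 114 mm over their backs; the gripper's body (76 mm by 85 mm) begins 54 mm behind the grasp point. The pads swing forward as they close: fully open they stand 13 mm farther back than shut.
Start: joints at [-1.263, 0.053, 1.613, -0, 1.476, -0.119], TCP at [0.259, -0.569, 0.231] pointing down, gripper open.
Joint ranges: [-3.01, 3.01], [-1.01, 2.22], [0.06, 2.58], [-1.02, 4.17], [0.09, 2.62], [-3.14, 3.14]. Speed limits (rad/s): [2.57, 2.57, 3.14, 3.14, 3.14, 3.14].

INTERFACE

Orientations are given as a rotation vector (axis times angle).
In Python, from station import ctrl, imaging gives the robot as it stands. The module is installed in compiled form; this text tells all that it offers.
- The arm moves only by the shell command python3 -m jog 'ROWS' [FORCE]. ROWS is JSON, a list that holds one entry, the list of rows, each a list of 5 numbers: the shift along the tool's x, y, z in m, then the turn about the tool's x in rad, then the closure, from -1 (fully open) to 1 (shut). A call has 1 to 12 rows; each row is the pose to reach, as a shift and turn from the pose measured when the call began, along the tool's axes at that moment; what a row does not reach only later rows make up. A row lasts 1/10 s, in which the tool goes at most 50 mm and 8.59 degrees, less where a joint would pass 70% of its speed; a pose out of reach is approached as far as the arm can. A call with a gripper value outside its range is refused whole. The fingers move at their own pace and stop on an object; FORCE is the grip in N (left out, the last holds). Time passes only in rows, so rows that repeat a pose let the fingers close. It gives the time, the measured TCP pose, the force and the opening at its end, in the units of the state.
- ctrl.get_obs(): the state, without advancing time (a new reading comes with each control period).
- imaging.get_image(name): name is "scene" or "top" or "wrist"; returns a dict with "color" (384x512x3 uint8, red, green, blue), "intrinsics" (3x3 intrinsics, pixels), "R" (3x3) and "t" (3): a world point X has camera coordinates R X + t. Camera axes: x right, y down, z forward; pixel columns grow to the right and rows downward; lengths in m; the calibration is good to about 2 mm. A picture is of the moment at which its call begins. There is no depth.
- ctrl.finish_job(): hands the job in, once; it reports no verdict.
The state is a dict: "t": time; "q": joint angles; "dq": joint speeds; "effort": joint torques, N m; "tool_pos": TCP position; "tool_rot": TCP orientation; "contact_force": force on the tool from outside, world axes, zero at the start; "wrist_torque": the same for the moment, N m; "opening": finger opening in m.
Only numpy, scipy, OpenCV 4.12 (cv2) and the standard library are available. Lean on these libraries where they do the work, as an engineer would, in place of code of your own. Each camera call takes 0.05 s, during which the arm holds its last target.

TASK

The small bench balance rocks because its front left foot has lost its rubber cap. Without gripping or lifting anything, push the grey wedge, thin edge first, under that short foot until the balance stands level, then press down with the fingertips on the balance's top corner above that foot to check that it no longer rocks, and move clear. Do not shove the balance along the table, and leave the things standing round it alone.

Things in the scene. Friction and masses are not known exactly. Their poses are not given: they have to be found in the camera images.
- balance: White bench balance, loose, 1.5 kg: housing 190 (x) x 160 (y) mm from z = 17 to 52 mm, round steel pan (108 mm, top at z = 60) centred at x = +30, display at the front. Origin: centre of its footprint, level with the soles of its good feet; -x is the front (robot side), +y its left. Feet at x = +-78, y = +-65 mm: three of black rubber, the front left a steel stub 7 mm shorter, onto which it leans by 0.07 rad
- short_foot (a point): Sole (lowest point) of the short steel foot (round, 18 mm thick), at [-78, +65, +7] mm in the balance's frame, 15 mm in from the left side face of the housing. At the start it stands on the table and bears 3 to 6 N.
- press_point (a point): Bare flat spot on the top of the housing straight above the short foot, at [-78, +65, +52] mm in the balance's frame: where to press.
- wedge: Grey plastic wedge, loose, 0.12 kg, 95 (x) x 60 (y) mm, flat on the table left of the balance. Origin: centre of its underside; +x points to the thin edge (1 mm, at x = +47.5), which roughly faces the short foot. The ramp rises to 7 mm at x = +7.5. Sliding it takes about 1 N, up to 10 N once the foot rides on the ramp.
- wedge_landing (a point): Middle of the wedge's flat landing with three dark lines across, 7 mm high, from wedge x = +7.5 back to -30.5 mm; this point is at x = -11.5. With the short foot on the landing the balance is level. The push block meets the housing's left side when the foot is at wedge x = -15.
- wedge_back (a point): Middle of the back face of the upright push block, at [-47.5, 0, 15] mm in the wedge's frame: where to push. The block is 17 mm thick (x), 60 mm wide and 30 mm high.
- vial: Glass sample vial with black cap, 27 mm across, 70 mm high, loose, near the balance's back left corner; origin at the centre of its underside. Leave alone.
- weight: Silvery knobbed calibration weight, 35 mm across, 46 mm high, standing loose on the balance's pan; origin at the centre of its underside. Leave alone.
- tin: White round tin with lid, 64 mm across, 30 mm high, loose, beside the vial on the balance's left; origin at the centre of its underside. Leave alone.

How it is judged:
On the way, in this order (a step that is already met when the one before it is completed fails the run):
1. the wedge is under the short foot and the balance stands level on it (angle between balance's own z axis and vertical below 0.022 rad and x of short_foot in the frame of wedge between -0.034 and 0.016 m and y of short_foot in the frame of wedge between -0.029 and 0.029 m and contact force between wedge and balance above 0.5 N), for 0.3 s.
2. the fingers press on the balance's corner (over 2 N) and it stays level (all of step 1 and contact force between the fingers and balance above 2 N and horizontal distance between the grasp point and press_point below 0.04 m), for 0.2 s.
At the end, for the whole second after the job is handed in: Balance upright within 0.022 rad and within 30 mm of its start; its short foot bears (over 0.5 N) on the wedge, at wedge x -34 to +16 mm, y within 29 mm; wedge flat on the table; both at rest; vial and tin within 20 mm, weight within 40 mm of its start (all of step 1 and distance of balance from where it was at the start of the episode below 0.03 m and linear speed of each of balance, wedge below 0.01 m/s and height (world z) of wedge below 0.006 m and distance of each of vial, tin from where it was at the start of the episode below 0.02 m and distance of weight from where it was at the start of the episode below 0.04 m); the robot touches nothing.
It fails at once if the wedge was lifted or flipped (height (world z) of wedge above 0.012 m or angle between wedge's own z axis and vertical above 0.35 rad).
It fails at once if the balance was lifted or tipped (height (world z) of balance above 0.02 m or angle between balance's own z axis and vertical above 0.2 rad).
It fails at once if the balance was shoved along the table by more than 30 mm (distance of balance from where it was at the start of the episode above 0.03 m).
It fails at once if the vial or tin was moved by more than 20 mm, or the weight by more than 40 mm (distance of any of vial, tin from where it was at the start of the episode above 0.02 m or distance of weight from where it was at the start of the episode above 0.04 m).
It also fails if it takes over 45 s, if anything falls off the work surface, if the arm or the gripper's body presses on something with over 40 N, if the wrist force passes 120 N, or if a joint passes its speed limit or range.

## Working session

There is one attempt and no reset: what is moved stays moved. The work goes in short steps, Python scripts to look and compute and a shell command to move; the robot and the scene stay as the last step left them, time stands still between calls to the robot, and variables do not carry over. Pictures are saved under pics/ and viewed, and the job is handed in when it is done.

```bash
mkdir -p pics; python3 - <<'E'
from station import ctrl, imaging
import cv2,numpy as np
o=ctrl.get_obs()
for k in o: print(k,np.round(o[k],4))
for n in("scene","top","wrist"):
    d=imaging.get_image(n); cv2.imwrite(f"pics/{n}0.png",d["color"][:,:,::-1])
    print(n,np.round(d["intrinsics"],1).tolist(),np.round(d["R"],4).tolist(),np.round(d["t"],4))
    np.savez(f"{n}0.npz",**{k:np.array(v) for k,v in d.items()})
E
```

```text
t 0.0
q [-1.263   0.0534  1.6143  0.      1.476  -0.119 ]
dq [ 0.0015 -0.0006  0.002  -0.0005  0.0003 -0.0022]
effort [-1.90000e-03 -3.93682e+01 -3.70183e+01 -3.00000e-04  7.00000e-03
  0.00000e+00]
tool_pos [ 0.2585 -0.5683  0.23  ]
tool_rot [ 0.8907  1.3831 -0.8884]
contact_force [ 0.4618 -0.4335  0.1092]
wrist_torque [-0.0377 -0.0291  0.0173]
opening 0.0856
scene [[467.6, 0.0, 254.7], [0.0, 467.6, 187.8], [0.0, 0.0, 1.0]] [[-0.5737, -0.819, -0.0059], [-0.6278, 0.4444, -0.6391], [0.5261, -0.3629, -0.7691]] [0.5744 0.2923 0.7092]
top [[409.3, 0.0, 255.6], [0.0, 409.3, 192.6], [0.0, 0.0, 1.0]] [[-0.026, -0.9995, -0.0204], [-0.9862, 0.029, -0.1628], [0.1633, 0.0159, -0.9864]] [0.2972 0.6055 0.8327]
wrist [[265.0, 0.0, 253.9], [0.0, 265.0, 190.8], [0.0, 0.0, 1.0]] [[0.4138, -0.9104, -0.0024], [-0.8707, -0.3965, 0.291], [-0.2659, -0.1183, -0.9567]] [-0.6237 -0.0366  0.3801]
```

View pics/scene0.png

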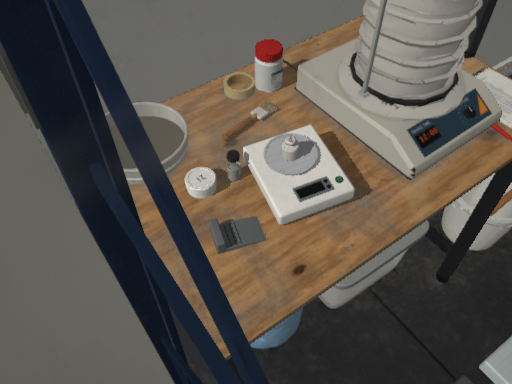

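View pics/top0.png

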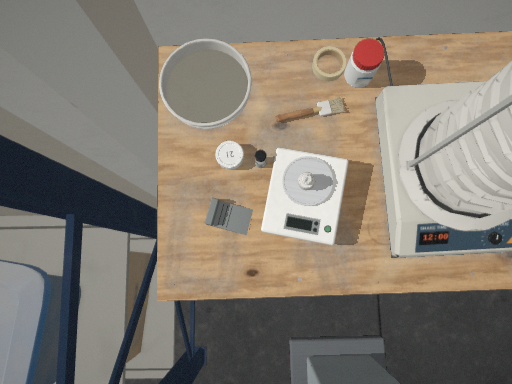

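View pics/wrist0.png

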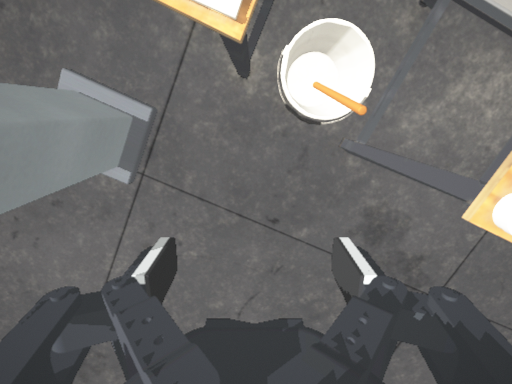

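The scene and top pictures show the balance near top pixel (305,195) and the wedge near (228,216), with the tin at (229,154) and the vial at (260,158). The wedge's block is on its left, and its thin edge is on the right at about (248,220). I'll enlarge and measure.

```bash
cat > h.py <<'E'
import numpy as np,cv2
def load(n): return dict(np.load(n))
def ray(d,p):
    p=np.atleast_2d(np.array(p,float)); K=d["intrinsics"];R=d["R"];t=d["t"]
    v=np.c_[(p-[K[0,2],K[1,2]])/[K[0,0],K[1,1]],np.ones(len(p))]@R
    return -R.T@t, v
def onz(d,p,z):
    c,v=ray(d,p); s=(z-c[2])/v[:,2]; return c+v*s[:,None]
def tri(d1,p1,d2,p2):
    c1,v1=ray(d1,p1);c2,v2=ray(d2,p2);A=np.c_[v1[0],-v2[0]]
    s=np.linalg.lstsq(A,c2-c1,rcond=None)[0]; a=c1+s[0]*v1[0];b=c2+s[1]*v2[0]
    return (a+b)/2,np.linalg.norm(a-b)
def proj(d,X):
    x=np.atleast_2d(X)@d["R"].T+d["t"]; x=x/x[:,2:]; return (x@d["intrinsics"].T)[:,:2]
E
python3 - <<'E'
from h import *
a=cv2.imread("pics/top0.png")[130:260,190:360]; cv2.imwrite("pics/topc.png",cv2.resize(a,None,fx=4.6,fy=4.6,interpolation=cv2.INTER_CUBIC))
a=cv2.imread("pics/scene0.png")[120:260,180:360]; cv2.imwrite("pics/scenec.png",cv2.resize(a,None,fx=4.2,fy=4.2,interpolation=cv2.INTER_CUBIC))
E
```

```text
(no output)
```

View pics/topc.png

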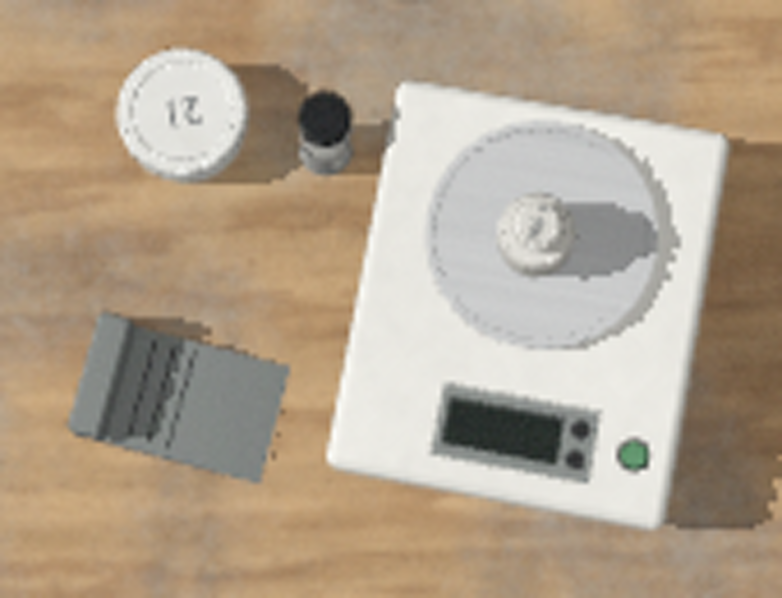

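View pics/scenec.png

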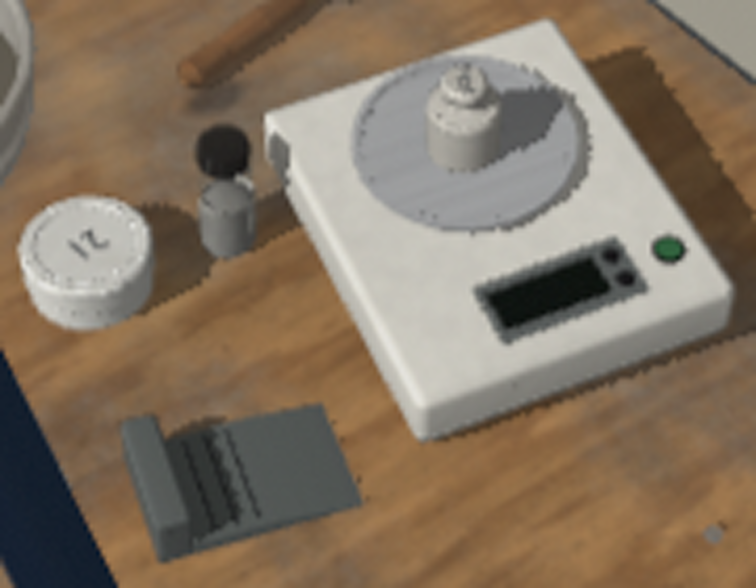

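```bash
python3 - <<'E'
from h import *
T=load("top0.npz");S=load("scene0.npz")
def quad(d,box,f,off=1):
    im=d["color"]; hsv=cv2.cvtColor(im,cv2.COLOR_RGB2HSV); m=f(hsv).astype(np.uint8)*255
    k=np.zeros_like(m); x0,y0,x1,y1=box; k[y0:y1,x0:x1]=m[y0:y1,x0:x1]
    k=cv2.morphologyEx(k,cv2.MORPH_CLOSE,np.ones((3,3)));k=cv2.morphologyEx(k,cv2.MORPH_OPEN,np.ones((3,3)))
    cs,_=cv2.findContours(k,cv2.RETR_EXTERNAL,cv2.CHAIN_APPROX_NONE); c=max(cs,key=cv2.contourArea)
    h=cv2.convexHull(c); p=cv2.approxPolyDP(h,4,True)[:,0]
    return c,p,cv2.contourArea(c)
white=lambda h:(h[...,2]>175)&(h[...,1]<60)
grey=lambda h:(h[...,1]<50)&(h[...,2]<150)
for n,d,bb,wb in(("T",T,(255,140,355,250),(200,192,256,240)),("S",S,(235,120,360,230),(205,210,270,258))):
    print(n,"bal",quad(d,bb,white)[1].tolist()); print(n,"wed",quad(d,wb,grey)[1:])
# manual corners (crop coords) 
t=lambda x,y:(190+x/4.6-.4,130+y/4.6-.4); s=lambda x,y:(180+x/4.2-.4,120+y/4.2-.4)
P={"balFL":(t(330,465),s(422,408)),"balFR":(t(660,527),s(732,290)),"balBL":(t(400,85),s(266,115)),"balBR":(t(726,135),s(548,20)),
"wThinF":(t(262,481),s(360,505)),"wThinB":(t(288,366),s(322,405)),"blkBackFtop":(t(70,430),s(162,535)),"blkBackBtop":(t(104,312),s(122,422))}
for k,(a,b) in P.items():
    X,e=tri(T,a,S,b); print(k,np.round(X,4),round(e,4))
print("thin on z=1mm",onz(T,[t(262,481),t(288,366)],.001).round(4).tolist(),onz(S,[s(360,505),s(322,405)],.001).round(4).tolist())
print("blk z=30",onz(T,[t(70,430),t(104,312)],.03).round(4).tolist(),onz(S,[s(162,535),s(122,422)],.03).round(4).tolist())
E
```

```text
T bal [[275, 149], [347, 160], [332, 244], [261, 230]]
T wed (array([[212, 198],
       [251, 209],
       [246, 234],
       [205, 223]], dtype=int32), 1073.0)
S bal [[310, 125], [352, 189], [277, 220], [243, 147]]
S wed (array([[256, 217],
       [264, 240],
       [217, 251],
       [209, 220]], dtype=int32), 1325.0)
balFL [0.5323 0.2706 0.0391] 0.001
balFR [0.4993 0.1192 0.0472] 0.0016
balBL [0.7123 0.2315 0.05  ] 0.0002
balBR [0.6821 0.0784 0.0537] 0.0007
wThinF [ 0.529   0.305  -0.0036] 0.0025
wThinB [ 0.584   0.2894 -0.001 ] 0.0013
blkBackFtop [0.5531 0.3946 0.0223] 0.0012
blkBackBtop [0.6102 0.3781 0.0264] 0.001
thin on z=1mm [[0.5278, 0.3039, 0.001], [0.5842, 0.2898, 0.001]] [[0.5274, 0.3077, 0.001], [0.5823, 0.2898, 0.001]]
blk z=30 [[0.5528, 0.394, 0.03], [0.6093, 0.3772, 0.03]] [[0.5482, 0.3964, 0.03], [0.6082, 0.3795, 0.03]]
```

```bash
cat >> h.py <<'E'
from scipy.spatial.transform import Rotation as Ro
def state():
    from station import ctrl
    o=ctrl.get_obs(); return np.array(o["tool_pos"]),Ro.from_rotvec(o["tool_rot"]),o
def togo(X,ydir=None):
    """shift in tool axes to reach X; turn about tool x to align tool y with +-ydir"""
    p,R,o=state(); sh=R.inv().apply(np.array(X)-p); out=[sh.round(4)]
    if ydir is not None:
        v=R.inv().apply([ydir[0],ydir[1],0]); a=np.arctan2(v[2],v[1]); out+=[round(a,4),round((a+2*np.pi)%(2*np.pi)-np.pi,4)]
    return out,p.round(4),R.as_matrix().round(3).tolist()
E
python3 - <<'E'
from h import *
T=load("top0.npz")
print("hotplate",onz(T,[(387,253),(377,100),(410,165)],.06).round(3).tolist(), "tin",onz(T,[(229.3,154.5)],.03).round(3),"vial cap",onz(T,[(260.5,155.5)],.07).round(3))
print(togo([.592,.425,.20],[-.27,-.963]))
E
```

```text
hotplate [[0.477, 0.01, 0.06], [0.812, 0.006, 0.06], [0.663, -0.054, 0.06]] tin [[0.706 0.338 0.03 ]] vial cap [[0.691 0.267 0.07 ]]
([array([ 0.0317,  0.7148, -0.7663]), np.float64(2.271), np.float64(-0.8706)], array([ 0.2586, -0.5685,  0.2303]), [[-0.001, 0.91, 0.414], [0.002, 0.414, -0.91], [-1.0, 0.0, -0.002]])
```

```bash
python3 -m jog '[[[0,0.03,-0.036,-0.03,0.0],[0,0.06,-0.072,-0.07,0.2],[0,0.09,-0.108,-0.11,0.4],[0,0.12,-0.144,-0.15,0.4],[0,0.15,-0.18,-0.2,0.4],[0,0.18,-0.216,-0.25,0.4],[0,0.21,-0.252,-0.3,0.4],[0,0.24,-0.288,-0.35,0.4],[0,0.27,-0.324,-0.4,0.4],[0,0.30,-0.36,-0.45,0.4],[0,0.33,-0.395,-0.45,0.4],[0,0.33,-0.395,-0.45,0.4]]]'
python3 -c "
from h import *
print(togo([.592,.425,.20],[-.27,-.963]))"
```

```text
t: 1.35
tool_pos: [0.396, -0.0677, 0.2309]
tool_rot: [0.539, 1.505, -0.534]
contact_force: [-0.2, 0.3, -0.5]
opening: 0.0254
([array([ 0.0324,  0.5055, -0.1599]), np.float64(2.7299), np.float64(-0.4117)], array([ 0.396 , -0.0677,  0.2309]), [[-0.0, 0.633, 0.774], [0.003, 0.774, -0.633], [-1.0, 0.002, -0.002]])
```

```bash
python3 -m jog '[[[0,0.045,-0.014,-0.04,0.4],[0,0.09,-0.028,-0.08,0.4],[0,0.135,-0.043,-0.12,0.4],[0,0.18,-0.057,-0.16,0.4],[0,0.225,-0.071,-0.2,0.4],[0,0.27,-0.085,-0.24,0.4],[0,0.315,-0.1,-0.28,0.4],[0,0.36,-0.114,-0.32,0.4],[0,0.405,-0.128,-0.36,0.4],[0.01,0.45,-0.142,-0.412,0.4],[0.02,0.49,-0.155,-0.412,0.4],[0.032,0.5055,-0.16,-0.412,0.4]]]'
python3 - <<'E'
from h import *
from station import imaging
d=imaging.get_image("wrist");cv2.imwrite("pics/w1.png",d["color"][:,:,::-1]);np.savez("w1.npz",**{k:np.array(v) for k,v in d.items()})
d=imaging.get_image("top");cv2.imwrite("pics/t1.png",d["color"][:,:,::-1])
print(togo([.592,.425,.20],[-.27,-.963]))
E
```

```text
t: 2.55
tool_pos: [0.5931, 0.4274, 0.1992]
tool_rot: [0.216, 1.561, -0.21]
contact_force: [-0.3, -0.3, -0.7]
opening: 0.0258
([array([-0.0036, -0.0003,  0.0005]), np.float64(-3.14), np.float64(0.0016)], array([0.5916, 0.4254, 0.1964]), [[-0.005, 0.268, 0.963], [0.0, 0.963, -0.268], [-1.0, -0.001, -0.005]])
```

View pics/w1.png

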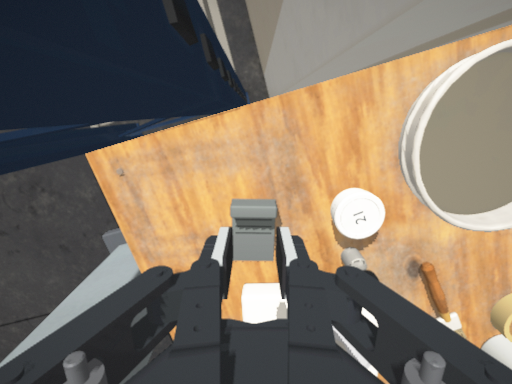

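View pics/t1.png

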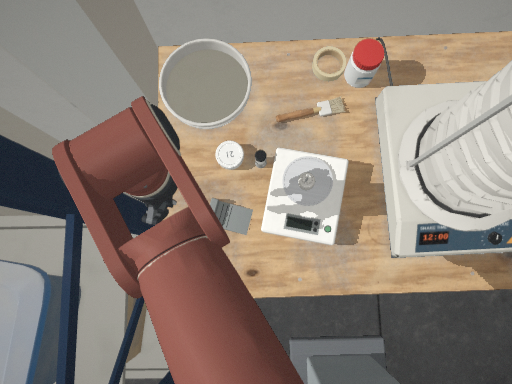

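Wrist view: the wedge sits upright between the fingers, with the block's back top edge at about (233..276, 200) and the thin edge at about (233..274, 261). It is aligned with the jaws. The top view shows everything undisturbed.

```bash
python3 - <<'E'
from h import *
d=load("w1.npz")
a=d["color"][190:330,200:310,::-1]; cv2.imwrite("pics/w1c.png",cv2.resize(a,None,fx=4,fy=4,interpolation=cv2.INTER_CUBIC))
print(onz(d,[(232,200.5),(276,200)],.03).round(4).tolist(),onz(d,[(232.5,261),(274,261)],.001).round(4).tolist())
E
```

```text
[[0.559, 0.404, 0.03], [0.6118, 0.3899, 0.03]] [[0.5274, 0.3057, 0.001], [0.5857, 0.2894, 0.001]]
```

View pics/w1c.png

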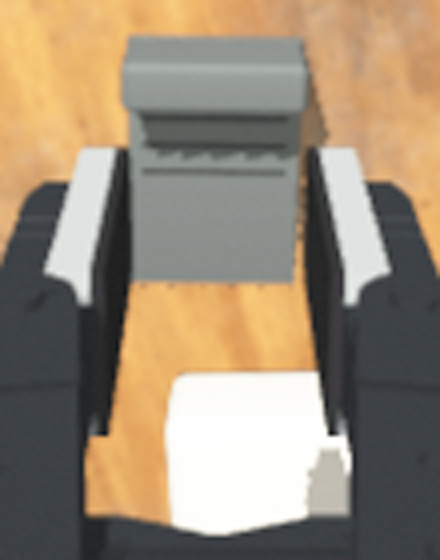

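```bash
python3 - <<'E'
from h import *
d=load("w1.npz"); c=lambda x,y:(200+x/4-.4,190+y/4-.4)
print((-d["R"].T@d["t"]).round(3))
b=onz(d,[c(126,37),c(304,37)],0); t=onz(d,[c(122,72),c(307,72)],.03); e=onz(d,[c(130,281),c(294,281)],.001)
for q in(b,t,e): print(q.round(4).tolist(),q.mean(0).round(4),np.linalg.norm(q[0]-q[1]).round(4))
m=(b+t).mean(0)/2; th=e.mean(0); u=(th-m)[:2]; print("back",m,"len",np.linalg.norm(u),"dir",u/np.linalg.norm(u))
f=np.array([.547,.252]); u/=np.linalg.norm(u); n=np.array([-u[1],u[0]]); print("foot in wedge", 47.5+1e3*(f-th[:2])@u,1e3*(f-th[:2])@n)
E
```

```text
[0.614 0.499 0.342]
[[0.5532, 0.3974, 0.0], [0.6115, 0.3812, 0.0]] [0.5823 0.3893 0.    ] 0.0605
[[0.5539, 0.3956, 0.03], [0.6098, 0.3801, 0.03]] [0.5818 0.3878 0.03  ] 0.058
[[0.5274, 0.3077, 0.001], [0.5849, 0.2916, 0.001]] [0.5562 0.2997 0.001 ] 0.0598
back [0.58208502 0.38856136 0.015     ] len 0.09261175442130405 dir [-0.27998987 -0.96000296]
foot in wedge 95.81100260430954 4.554070526071178
```

```bash
python3 -m jog '[[[0.04,0,0,0,0.4],[0.08,0,0,0,0.4],[0.12,0,0,0,0.4],[0.15,0,0,0,0.4],[0.17,0,0,0,0.4],[0.18,0,0,0,0.4],[0.186,0,0,0,0.4],[0.186,0,0,0,0.4],[0.186,0,0,0,0.4]]]'
python3 - <<'E'
from h import *
from station import imaging
d=imaging.get_image("wrist");cv2.imwrite("pics/w2.png",d["color"][:,:,::-1])
d=imaging.get_image("scene");cv2.imwrite("pics/s2.png",d["color"][:,:,::-1])
p,R,o=state();print(p,R.as_matrix().round(3).tolist(),np.round(o["contact_force"],1))
E
```

```text
t: 3.55
tool_pos: [0.5919, 0.4261, 0.0126]
tool_rot: [0.215, 1.562, -0.212]
contact_force: [0.0, 0.2, 0.8]
opening: 0.0256
[0.59181397 0.42622767 0.0125324 ] [[-0.002, 0.268, 0.963], [0.002, 0.963, -0.268], [-1.0, 0.001, -0.002]] [-0.6  0.2 -0.3]
```

View pics/w2.png

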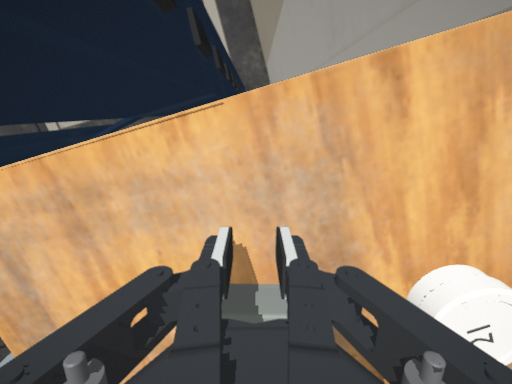

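View pics/s2.png

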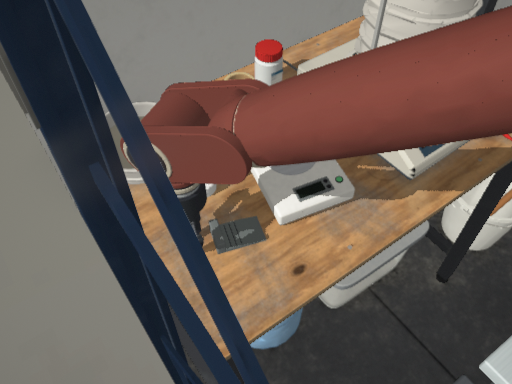

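The fingers are down behind the block, about 28 mm off its back face, and clear of everything. I'll push in stages along −tool y.

```bash
python3 -m jog '[[[0.002,-0.01,0,0,0.4],[0.002,-0.02,0,0,0.4],[0.002,-0.027,0,0,0.4],[0.002,-0.032,0,0,0.4],[0.002,-0.038,0,0,0.4],[0.002,-0.044,0,0,0.4],[0.002,-0.05,0,0,0.4],[0.002,-0.056,0,0,0.4],[0.002,-0.060,0,0,0.4],[0.002,-0.060,0,0,0.4]]]'
python3 - <<'E'
from h import *
from station import imaging
d=imaging.get_image("scene");cv2.imwrite("pics/s3.png",cv2.resize(d["color"][120:260,180:360,::-1],None,fx=4,fy=4))
d=imaging.get_image("top");cv2.imwrite("pics/t3.png",cv2.resize(d["color"][130:260,180:360,::-1],None,fx=4,fy=4))
p,R,o=state();print(p,R.as_matrix().round(3).tolist(),np.round(o["contact_force"],1))
E
```

```text
t: 4.65
tool_pos: [0.5755, 0.3678, 0.0103]
tool_rot: [0.215, 1.563, -0.213]
contact_force: [-0.3, -0.3, -0.1]
opening: 0.0257
[0.57560561 0.36822574 0.01032135] [[-0.002, 0.268, 0.963], [0.002, 0.963, -0.268], [-1.0, 0.001, -0.003]] [-0.9 -0.4  0.3]
```

View pics/s3.png

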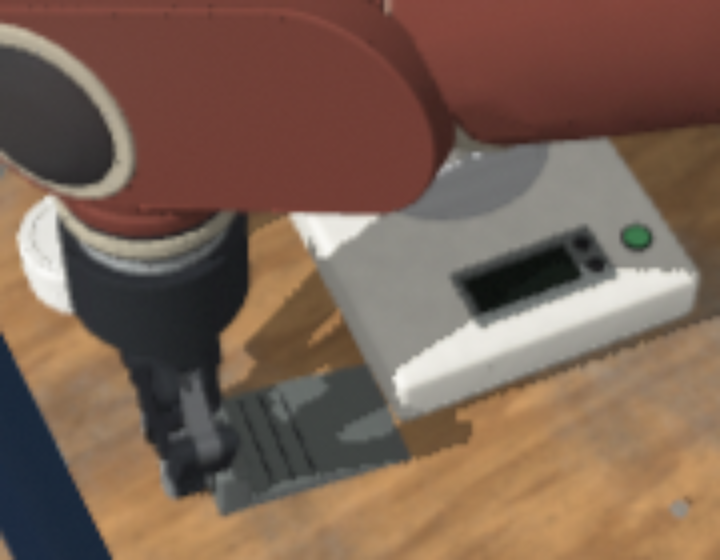

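View pics/t3.png

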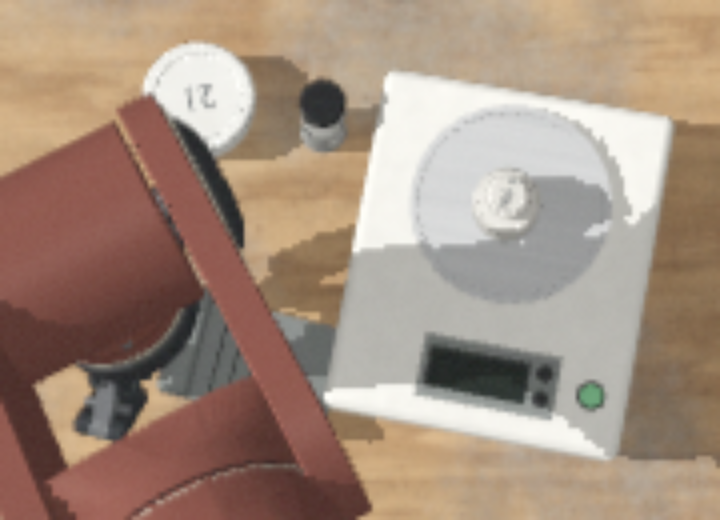

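The wedge has gone straight and its thin edge is now just under the housing's left side; balance, vial and tin haven't moved. Next the ramp.

```bash
python3 -m jog '[[[0,-0.005,0,0,0.4],[0,-0.01,0,0,0.4],[0,-0.015,0,0,0.4],[0,-0.019,0,0,0.4],[0,-0.023,0,0,0.4],[0,-0.027,0,0,0.4],[0,-0.031,0,0,0.4],[0,-0.034,0,0,0.4],[0,-0.037,0,0,0.4],[0,-0.04,0,0,0.4],[0,-0.043,0,0,0.4],[0,-0.043,0,0,0.4]]]'
python3 - <<'E'
from h import *
from station import imaging
d=imaging.get_image("scene");cv2.imwrite("pics/s4.png",cv2.resize(d["color"][120:260,180:360,::-1],None,fx=4,fy=4))
d=imaging.get_image("top");cv2.imwrite("pics/t4.png",cv2.resize(d["color"][130:260,180:360,::-1],None,fx=4,fy=4))
p,R,o=state();print(p,R.as_matrix().round(3).tolist(),np.round(o["contact_force"],1))
E
```

```text
t: 5.95
tool_pos: [0.564, 0.326, 0.0103]
tool_rot: [0.213, 1.563, -0.213]
contact_force: [0.3, 2.0, 1.2]
opening: 0.0257
[0.56389971 0.32599726 0.01012106] [[-0.003, 0.268, 0.963], [0.0, 0.963, -0.268], [-1.0, -0.001, -0.003]] [0.5 0.3 0.6]
```

View pics/s4.png

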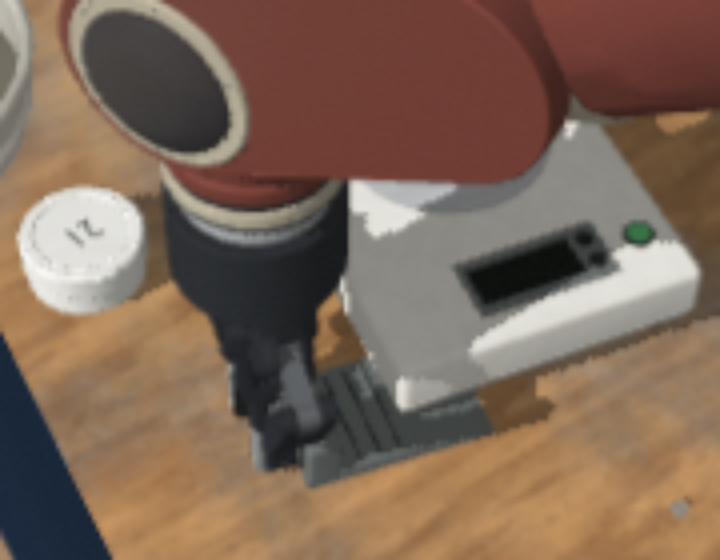

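View pics/t4.png

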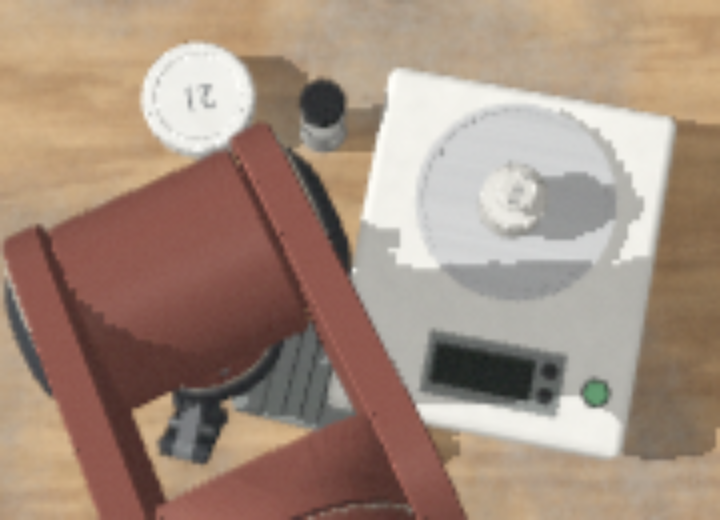

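The foot is on the ramp at about wedge x = +19 mm. The balance has risen and moved at most a few mm. Another 24 mm.

```bash
python3 -m jog '[[[0,-0.003,0,0,0.4],[0,-0.006,0,0,0.4],[0,-0.009,0,0,0.4],[0,-0.012,0,0,0.4],[0,-0.015,0,0,0.4],[0,-0.018,0,0,0.4],[0,-0.021,0,0,0.4],[0,-0.024,0,0,0.4],[0,-0.024,0,0,0.4]]]'
python3 - <<'E'
from h import *
from station import imaging
d=imaging.get_image("scene");cv2.imwrite("pics/s5.png",cv2.resize(d["color"][120:260,180:360,::-1],None,fx=4,fy=4))
d=imaging.get_image("top");cv2.imwrite("pics/t5.png",cv2.resize(d["color"][130:260,180:360,::-1],None,fx=4,fy=4))
p,R,o=state();print(p,R.as_matrix().round(3).tolist(),np.round(o["contact_force"],1))
E
```

```text
t: 6.95
tool_pos: [0.5572, 0.3024, 0.0101]
tool_rot: [0.213, 1.564, -0.214]
contact_force: [0.0, 2.9, 1.5]
opening: 0.0253
[0.55714758 0.30235637 0.01002612] [[-0.004, 0.268, 0.963], [-0.001, 0.963, -0.268], [-1.0, -0.002, -0.003]] [-0.3  1.5  2. ]
```

View pics/s5.png

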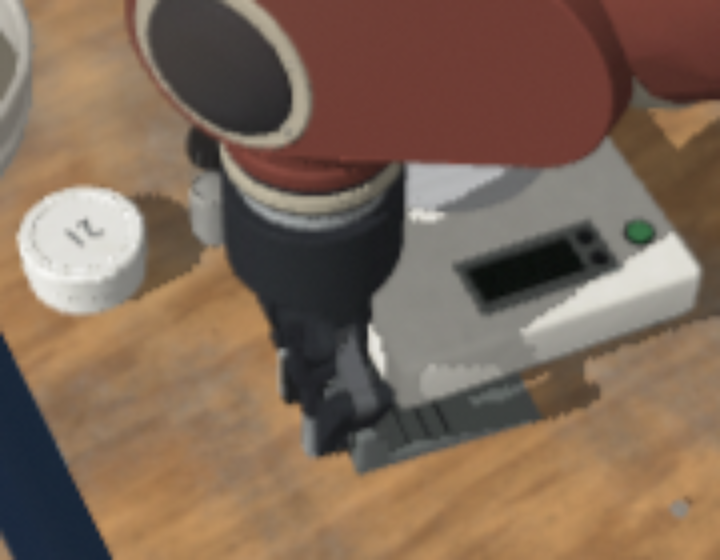

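View pics/t5.png

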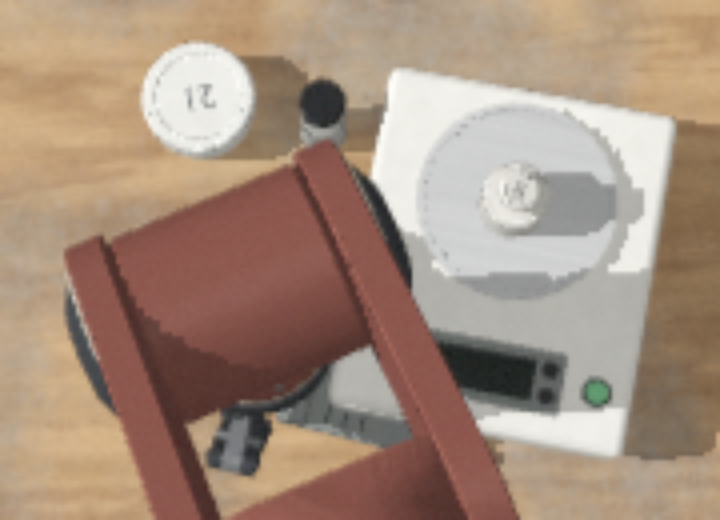

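The balance stayed where it was, and the foot should now be at about wedge x = −5. I'll back off, rise and measure.

```bash
python3 -m jog '[[[0,0.01,0,0,0.4],[0,0.025,0,0,0.4],[0,0.04,0,0,0.4],[-0.04,0.05,0,0,0.4],[-0.08,0.06,0,0,0.6],[-0.12,0.07,0,0,0.8],[-0.16,0.08,0,0,1],[-0.19,0.09,0,0,1],[-0.19,0.09,0,0,1],[-0.19,0.09,0,0,1]]]'
python3 - <<'E'
from h import *
from station import imaging
for n in("scene","top","wrist"):
    d=imaging.get_image(n);np.savez(f"{n}6.npz",**{k:np.array(v) for k,v in d.items()})
    cv2.imwrite(f"pics/{n}6.png",d["color"][:,:,::-1] if n=="wrist" else cv2.resize(d["color"][120:260,180:360,::-1],None,fx=4,fy=4,interpolation=cv2.INTER_CUBIC))
p,R,o=state();print(p,R.as_matrix().round(3).tolist(),np.round(o["contact_force"],1))
E
```

```text
t: 8.05
tool_pos: [0.5823, 0.3903, 0.2004]
tool_rot: [0.212, 1.563, -0.213]
contact_force: [0.2, 1.0, -0.7]
opening: -0.0
[0.58085793 0.38870698 0.19688677] [[-0.008, 0.268, 0.963], [-0.003, 0.963, -0.268], [-1.0, -0.005, -0.007]] [-0.3 -0.  -0.7]
```

View pics/scene6.png

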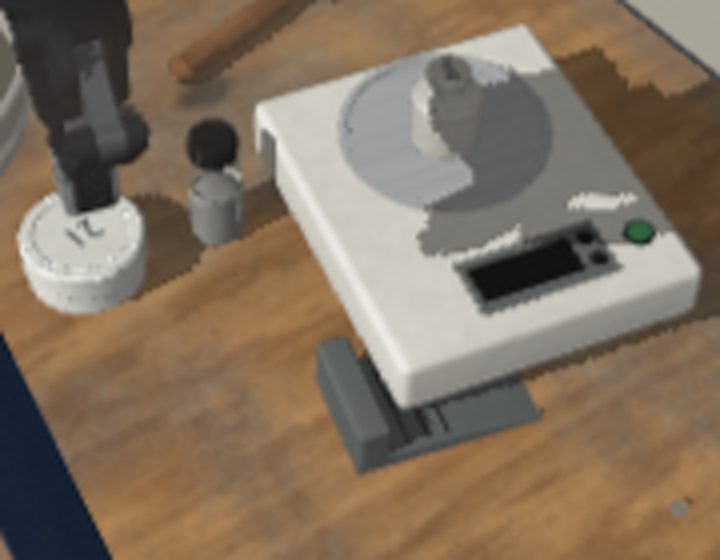

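View pics/top6.png

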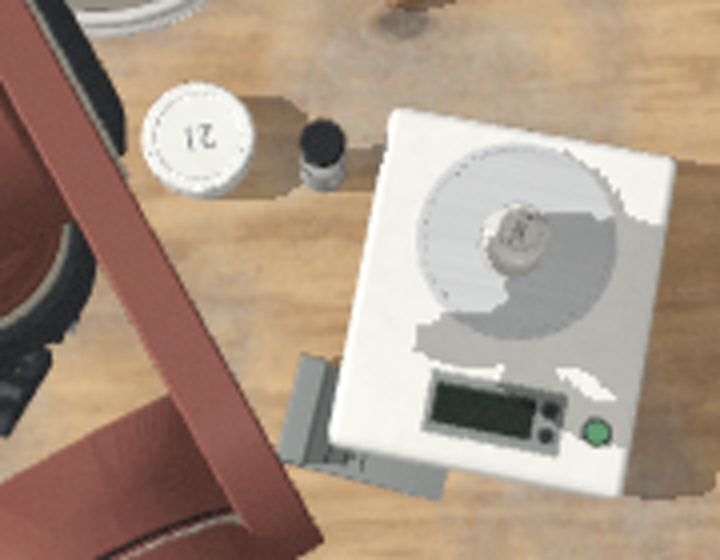

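View pics/wrist6.png

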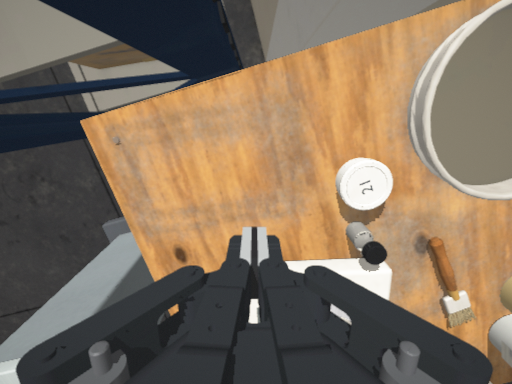

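The wedge sits under the front left corner, with its lines partly covered by the housing. There is still a gap between its block and the housing. Scene view: balance top FL (407,378), FR (700,272); wedge thin corner (540,413). I'll check level and foot position numerically.

```bash
python3 - <<'E'
from h import *
T=load("top6.npz");S=load("scene6.npz")
c=lambda x,y:(180+x/4-.4,120+y/4-.4)
P={"FL":((330,444),(406,380)),"FR":((622,496),(699,270)),"BL":((392,107),(257,104)),"BR":((674,160),(530,26))}
X=[]
for k,(a,b) in P.items():
    x,e=tri(T,c(*a),S,c(*b)); X.append(x); print(k,x.round(4),round(e,4))
X=np.array(X);m=X.mean(0); n=np.linalg.svd(X-m)[2][2]; print("tilt",np.arccos(abs(n[2])),"centre",m)
A=np.c_[X[:,:2],np.ones(4)]
Z=np.array([onz(T,c(*v[0]),.052)[0] for v in P.values()]); m=Z.mean(0); bx=(Z[2]-Z[0]+Z[3]-Z[1])[:2]; bx/=np.linalg.norm(bx); by=np.array([-bx[1],bx[0]])
print("top-cam corners z=.052",Z.round(4).tolist(),bx)
f=m[:2]-.078*bx+.065*by; print("foot/press",f)
tf=onz(T,c(441,498),.001)[0]; tfs=onz(S,c(540,413),.001)[0]; bt=onz(T,[c(279,460),c(303,354)],.03).mean(0)
print("thinF",tf,tfs,"back",bt)
u=np.array([-.27,-.963]);u/=np.linalg.norm(u);w=np.array([-u[1],u[0]])
org=bt[:2]+u*.0475; org2=(tf+tfs)[:2]/2-u*.0475+w*.03   # thin front corner is at wedge y=-30
for o in(org,org2): print("foot in wedge",1e3*(f-o)@u,1e3*(f-o)@w)
print(togo([f[0],f[1],.09]))
E
```

```text
FL [0.532  0.2688 0.0448] 0.0008
FR [0.5009 0.1155 0.0475] 0.0032
BL [0.7155 0.2283 0.0498] 0.0019
BR [0.6811 0.0748 0.0478] 0.002
tilt 0.014538715111021621 centre [0.60737516 0.17186224 0.04746679]
top-cam corners z=.052 [[0.5312, 0.2686, 0.052], [0.4996, 0.1152, 0.052], [0.7155, 0.2291, 0.052], [0.6808, 0.0764, 0.052]] [ 0.97787484 -0.20919079]
foot/press [0.54411294 0.25218893]
thinF [0.50297824 0.20739824 0.001     ] [0.50430245 0.20761124 0.001     ] back [0.55379355 0.2893759  0.03      ]
foot in wedge -9.080349136313515 0.7179546439530469
foot in wedge -6.451228791322878 -3.0932415832368134
([array([ 0.1076, -0.1408,  0.0019])], array([0.5809, 0.3887, 0.1969]), [[-0.008, 0.268, 0.963], [-0.003, 0.963, -0.268], [-1.0, -0.005, -0.007]])
```

Tilt is near zero within measuring noise, and the foot is at wedge x ≈ −8, y ≈ −1 mm. Now above the press point (0.544, 0.252).

```bash
python3 -m jog '[[[0.01,-0.04,0,0,1],[0.03,-0.08,0.001,0,1],[0.06,-0.12,0.002,0,1],[0.09,-0.141,0.002,0,1],[0.115,-0.141,0.002,0,1],[0.128,-0.141,0.002,0,1],[0.132,-0.141,0.002,0,1],[0.132,-0.141,0.002,0,1]]]'
python3 -c "
from h import *
print(togo([.5441,.2522,.052]));print(np.round(state()[2]['contact_force'],1))"
```

```text
t: 9.0
tool_pos: [0.5438, 0.2522, 0.0651]
tool_rot: [0.209, 1.568, -0.217]
contact_force: [0.3, 0.0, -0.2]
opening: -0.0003
([array([0.0131, 0.0001, 0.0004])], array([0.5438, 0.2522, 0.0651]), [[-0.009, 0.268, 0.963], [-0.003, 0.963, -0.268], [-1.0, -0.006, -0.007]])
[ 0.3  0.  -0.2]
```

```bash
python3 -m jog '[[[0.005,0,0,0,1],[0.009,0,0,0,1],[0.011,0,0,0,1],[0.012,0,0,0,1],[0.013,0,0,0,1],[0.014,0,0,0,1],[0.014,0,0,0,1]]]'
```

```text
t: 9.7
tool_pos: [0.5438, 0.2523, 0.0517]
tool_rot: [0.21, 1.568, -0.217]
contact_force: [-0.8, 0.5, 2.1]
opening: -0.0001
```

```bash
python3 -m jog '[[[0.0005,0,0,0,1],[0.001,0,0,0,1],[0.001,0,0,0,1],[0.001,0,0,0,1]]]'
```

```text
t: 10.1
tool_pos: [0.5439, 0.2523, 0.0515]
tool_rot: [0.21, 1.568, -0.217]
contact_force: [-3.0, -0.4, 6.5]
opening: -0.0003
```

```bash
python3 -m jog '[[[0.0008,0,0,0,1],[0.0008,0,0,0,1],[0.0008,0,0,0,1],[0.0008,0,0,0,1],[0.0008,0,0,0,1]]]'; python3 - <<'E'
from h import *
from station import imaging
d=imaging.get_image("scene");cv2.imwrite("pics/s7.png",cv2.resize(d["color"][120:260,180:360,::-1],None,fx=4,fy=4,interpolation=cv2.INTER_CUBIC))
p,R,o=state();print(p,np.round(o["contact_force"],1))
E
```

```text
t: 10.6
tool_pos: [0.5439, 0.2523, 0.0516]
tool_rot: [0.209, 1.568, -0.217]
contact_force: [-3.5, -1.6, 6.0]
opening: -0.0002
[0.543939   0.25236067 0.05158625] [-3.9 -0.8  6.8]
```

View pics/s7.png

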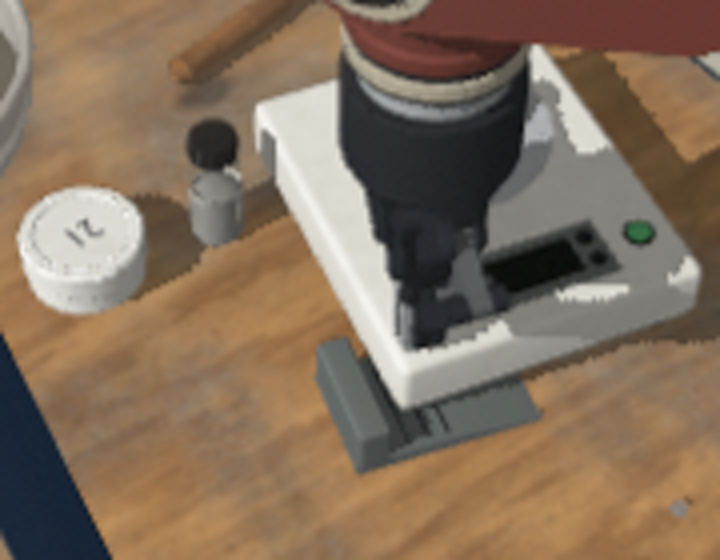

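The fingertips press the corner at 6–7 N, and the balance has not moved in the picture. One slightly firmer hold, then I'll lift clear.

```bash
python3 -m jog '[[[0.002,0,0,0,1],[0.002,0,0,0,1],[0.002,0,0,0,1],[0.002,0,0,0,1]]]'; python3 -m jog '[[[-0.01,0,0,0,1],[-0.03,0,0,0,1],[-0.06,0,0,0,1],[-0.1,0,0,0,1],[-0.14,0.03,0,0,1],[-0.17,0.07,0,0,1],[-0.18,0.11,0,0,1],[-0.18,0.15,0,0,1],[-0.18,0.15,0,0,1],[-0.18,0.15,0,0,1],[-0.18,0.15,0,0,1]]]'; python3 - <<'E'
from h import *
from station import imaging
for n in("scene","top"):
    d=imaging.get_image(n);np.savez(f"{n}8.npz",**{k:np.array(v) for k,v in d.items()})
    cv2.imwrite(f"pics/{n}8.png",cv2.resize(d["color"][120:260,180:360,::-1],None,fx=4,fy=4,interpolation=cv2.INTER_CUBIC))
    a=np.load(f"{n}6.npz")["color"]; 
    print(n, (cv2.absdiff(a,d["color"]).max(2)>40).sum())
p,R,o=state();print(p,np.round(o["contact_force"],1))
E
```

```text
t: 11.05
tool_pos: [0.544, 0.2524, 0.0514]
tool_rot: [0.209, 1.569, -0.217]
contact_force: [-5.9, -2.0, 11.8]
opening: 0.0003
t: 12.15
tool_pos: [0.5857, 0.3968, 0.2301]
tool_rot: [0.209, 1.569, -0.218]
contact_force: [-0.1, -0.5, -0.3]
opening: 0.0
scene 11474
top 13929
[0.58577533 0.39647488 0.2305031 ] [ 0.4 -0.   0.4]
```

View pics/scene8.png

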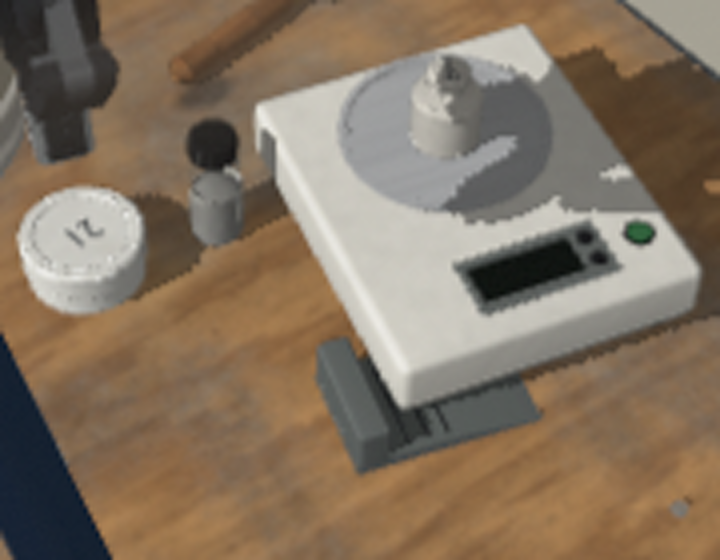

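View pics/top8.png

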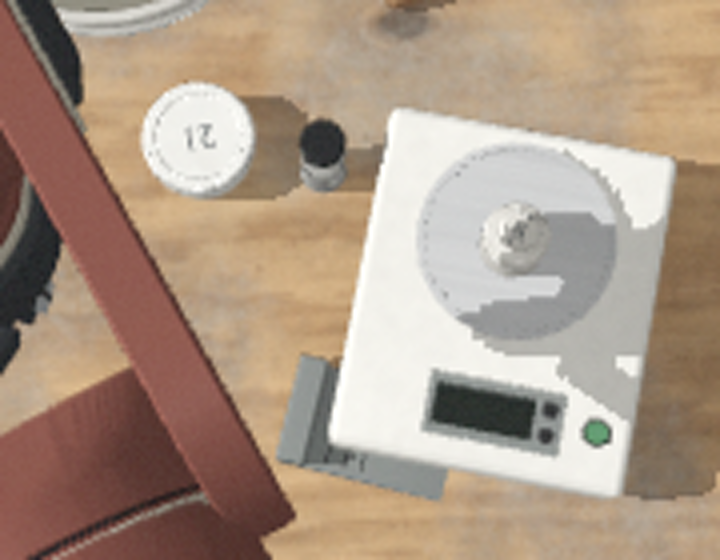

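Both views match those from before the press: FL (406,380), thin corner (540,413), vial, tin and weight are all unchanged. The arm is clear, so I'm handing in.

```bash
python3 -c "
from station import ctrl
print(ctrl.finish_job())"
```

```text
the job is handed in; nothing more can be done
None
```

I pushed the wedge thin edge first under the short foot, pressed on the corner above it, moved clear and handed the job in at about 12 s. The hand-in gives no verdict, so these are my own last checks:

- **Foot on the wedge:** it sits at about wedge x = −6 to −9 mm and y = −3 to +1 mm, inside the limits. This comes from two estimates that differ by 3 to 4 mm.
- **Level:** I measured a tilt of about 0.015 rad from the corner points, against the 0.022 limit. Picking those corners adds a few mm of noise, so it confirms level only roughly; I can't see the landing contact directly.
- **Press:** I held 6 to 7 N for about 0.9 s, then about 12 N. The fingertip height changed by only 0.2 mm, so the corner did not rock.
- **Surroundings:** the balance corners moved only a few mm from the start, part of that from straightening up. The vial, tin and weight showed no visible movement in the before and after pictures, and the contact force was back to zero.

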